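# Post a lock case through the drop-chute flap

### The arm

A 7-joint arm with a two-finger parallel gripper is mounted at the origin on the work surface. World frame = base frame: x ahead of the robot, y to its left, z up, the work surface at z = 0. Lengths are in m, angles in rad, forces in N, time in s.
With the tool pointing down it reaches from about 0.425 to 1.025 m from the base axis. Payload 9.4 kg.
Tool frame: the origin (TCP) lies midway between the tips of the shut fingers; the grasp point (between the pads) lies 19 mm behind it; x points along the fingers, z is the direction in which the jaws open and shut, and the axes are right-handed (so a half turn about x gives the same grasp; the last joint's range is limited). The gripper opens to 85 mm and grips with 20 to 120 N. Pads are 22 mm wide; open, the fingers measure 114 mm over their backs; the gripper's body (76 mm by 85 mm) begins 54 mm behind the grasp point. The pads swing forward as they close: fully open they stand 13 mm farther back than shut.
Start: joints at [-1.27, 0.599, -0.003, 1.599, 0.002, 0.943, -0.08], TCP at [0.267, 0.674, 0.231] pointing down, gripper open.
Joint ranges: [-2.57, 2.57], [-0.35, 1.97], [-1.29, 1.29], [0.11, 2.56], [-1.05, 4.19], [0.11, 1.86], [-2.63, 2.63]. Speed limits (rad/s): [2.22, 2.22, 3.01, 3.01, 3.14, 3.14, 3.14].

### API

Orientations are given as [roll, pitch, yaw] about the fixed x, y, z axes, in that order (R = Rz(yaw) Ry(pitch) Rx(roll)).
In Python, from bench import ctrl, eyes gives the robot as it stands.
- The arm moves only by the shell command python3 -m crank 'ROWS' [FORCE]. ROWS is JSON, a list of rows, each a list of 7 numbers: the opening in per cent of the stroke, from 0 (shut) to 100 (fully open), then the shift along the world's x, y, z in mm, then the turn, a rotation vector about the world's x, y, z in degrees. In form: [[hand, x, y, z, ax, ay, az], ...]. A call has 1 to 12 rows; each row is the pose to reach, as a shift and turn from the pose commanded when the call began; what a row does not reach only later rows make up. A row lasts 1/10 s, in which the tool goes at most 50 mm and 8.59 degrees, less where a joint would pass 70% of its speed; a pose out of reach is approached as far as the arm can. A call with a gripper value outside its range is refused whole. The fingers move at their own pace and stop on an object; FORCE is the grip in N (left out, the last holds). Time passes only in rows, so rows that repeat a pose let the fingers close. It gives the time, the measured TCP pose, the force and the opening at its end, in the units of the state.
- ctrl.observe(): the state, without advancing time (a new reading comes with each control period).
- eyes.capture(name): name is "scene" or "side" or "wrist"; returns a dict with "image" (400x640x3 uint8, blue, green, red), "camera_matrix" (3x3 intrinsics, pixels), "k1" (the pictures are not rectified: a ray, as slopes to the right and down, at radius r is drawn at 1 + k1 r^2 times it, then the intrinsics apply), "rvec" (rotation vector, rad) and "tvec" (3), from world to camera coordinates, as OpenCV has them. Camera axes: x right, y down, z forward; pixel columns grow to the right and rows downward; lengths in m; the calibration is good to about 2 mm. A picture is of the moment at which its call begins. There is no depth.
- ctrl.sign_off(): hands the job in, once; it reports no verdict.
The state is a dict: "time": time; "qpos": joint angles; "qd": joint speeds; "effort": joint torques, N m; "eef_pos": TCP position; "ee_rot": TCP orientation; "ft_force": force on the tool from outside, world axes, zero at the start; "wrist_torque": the same for the moment, N m; "grip_width": finger opening in m.
Only numpy, scipy, OpenCV 4.12 (cv2) and the standard library are available. Lean on these libraries where they do the work, as an engineer would, in place of code of your own. Each camera call takes 0.05 s, during which the arm holds its last target. There are 200 camera calls.

### The job

With your fingertips, push the loose lock case along the steel feed shelf and through the hanging flap so that it drops into the tub behind; if it is off to one side, nudge it in front of the opening first. Then draw back so that the flap swings fully shut. Only push it, never pick the lock case up, and leave all the other things on the shelf and the bench where they are.

Things in the scene. Friction and masses are not known exactly. Their poses are not given: they have to be found in the camera images.
- chute: Grey steel drop chute, fixed, position and heading vary. Origin on the bench under the middle of the shut flap; x points through the flap towards the tub, y across, z up. Flat feed shelf, top at z 90 mm, from x -200 to +4 mm, y -130 to +130 mm, no side lips. Upright front plate at x -4 to +4 mm, 144 mm high above the bench, with a mouth in its middle, 88 mm wide (y -44 to +44).
- mouth (a point): Middle of the mouth on the shelf top, under the shut flap (0, 0, 90 mm in the chute's frame, same axes). The mouth is open from the shelf up to the flap's hinge rod, radius 3 mm, whose axis crosses 47 mm above this point.
- tub (a point): Middle of the tub's floor, behind the flap (72, 0, 6 mm in the chute's frame). The tub reaches from chute x +4 (the shelf's edge) to +140 mm, 252 mm wide inside, side walls 140 mm and rear wall 65 mm above the bench; four steel guard wires, 4 mm thick, cross it 140 mm above the bench at chute x 45, 75, 105 and 135 mm.
- flap (a joint): Hinge of the aluminium gravity flap, 82 mm wide, 3 mm thick, 60 g, hanging from the rod to 2 mm above the shelf. 0 = hanging shut; grows as the lower edge is pushed inward (chute +x), to 1.5 rad; it cannot swing outward. No spring: the lock case pushed against it opens it to about 1.1 rad, and it falls shut by itself.
- lock_center (a point): Centre (half-way up) of the lock case: dark steel block 64 long (own x), 44 wide, 26 mm high, brass bolt stub sticking 8 mm out of its +x end, flat brass key face on top, 0.2 to 0.4 kg. Lies on the shelf, bolt roughly towards the flap, skewed up to 0.4 rad, up to 45 mm off the mouth's middle, centre 95 to 120 mm before the flap. Tips into the tub once its centre is past the shelf's edge.
- lock: The same lock case, origin at the centre of its underside.
- barrel: Bystander: brass lock barrel standing on the shelf near one side of the mouth, diameter 32 mm at its foot, 34 mm tall; origin at the centre of its underside.
- keeper: Bystander: steel strike keeper standing on the shelf near the other side of the mouth, 30 x 30 mm, 34 mm tall; origin at the centre of its underside. Barrel and keeper may change sides.
- padlock: Bystander: brass padlock standing on the bench, 50 x 24 mm, 74 mm tall; origin at the centre of its underside.
- oil: Bystander: small can, diameter 44 mm, 130 mm tall, standing on the bench; origin at the centre of its underside.
- driver: Bystander: screwdriver lying on the bench along its own x, handle towards -x.
- pintray: Bystander: small black divided tray on the bench, 110 x 80 x 35 mm; origin at the centre of its underside.
- blanks: Bystander: cardboard carton on the bench, 70 x 50 x 30 mm; origin at the centre of its underside.
Mind the look-alikes: they are no part of the job. Of the things that look like the lock, the middle-sized one is meant.

How it is judged:
By the outcome, as a careful person would: the job done as asked, in the order asked, and still so for the second after the job is handed in, with the robot touching nothing.
It also fails if it takes over 45 s, if anything falls off the work surface, if the arm or the gripper's body presses on something with over 40 N, if the wrist force passes 120 N, or if a joint passes its speed limit or range.

## Working session

There is one attempt and no reset: what is moved stays moved. The work goes in short steps, Python scripts to look and compute and a shell command to move; the robot and the scene stay as the last step left them, time stands still between calls to the robot, and variables do not carry over. Pictures are saved under pics/ and viewed, about 8 in all and at most 12, crops included, and the job is handed in when it is done.

```bash
mkdir -p pics; cat > h.py <<'E'
import cv2, numpy as np
from bench import ctrl, eyes
def cap(n,save=None):
    c=eyes.capture(n)
    if save: cv2.imwrite(f'pics/{save}.png',c['image'])
    np.save(f'{n}.npy',c,allow_pickle=True); return c
def old(n): return np.load(f'{n}.npy',allow_pickle=True).item()
def ray(c,u,v):
    K=np.array(c['camera_matrix']);k=c['k1']
    d=cv2.undistortPoints(np.array([[[u,v]]],float),K,np.array([k,0,0,0.]))[0,0]
    R=cv2.Rodrigues(np.array(c['rvec'],float))[0];t=np.array(c['tvec'],float).ravel()
    return -R.T@t, R.T@np.array([d[0],d[1],1])
def plane(c,u,v,z):
    o,d=ray(c,u,v); return o+d*(z-o[2])/d[2]
def proj(c,P):
    return cv2.projectPoints(np.array(P,float).reshape(-1,1,3),np.array(c['rvec'],float),np.array(c['tvec'],float),np.array(c['camera_matrix']),np.array([c['k1'],0,0,0.]))[0].reshape(-1,2)
E
python3 - <<'E'
from h import *
for n in('scene','side'): cap(n,n+'0')
s=ctrl.observe();print(s['eef_pos'],s['ee_rot'],s['time'])
E
```

```text
[0.26730554 0.67347753 0.23050002] [-3.03765296  1.56939128 -1.84460928] 0.1
```

View pics/scene0.png

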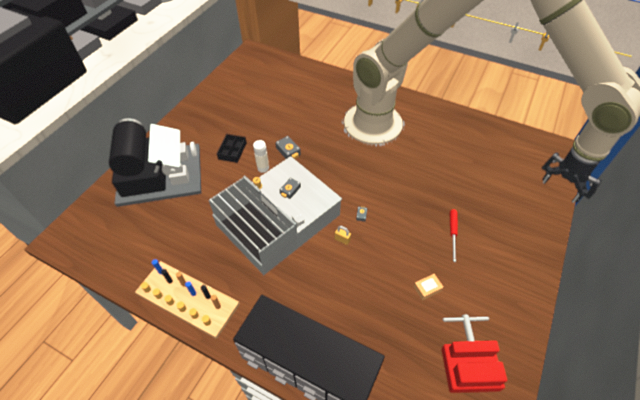

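View pics/side0.png

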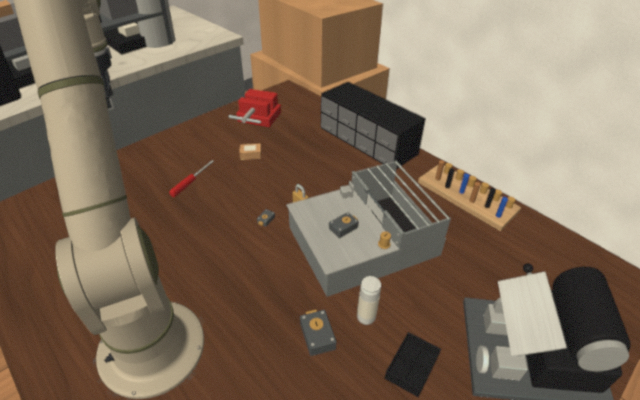

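Lock look-alikes: a large one on the bench (scene 288,147 / side 318,330), a small one on the bench (scene 362,213 / side 265,217) and a middle-sized one on the shelf (scene 290,188 / side 344,223). I choose the shelf one and check it close up.

```bash
python3 - <<'E'
from h import *
a=old('scene')['image'][150:280,200:350];b=old('side')['image'][150:300,280:455]
a=cv2.resize(a,None,fx=4,fy=4,interpolation=2)[:, :];b=cv2.resize(b,None,fx=4,fy=4,interpolation=2)
cv2.imwrite('pics/ca.png',a);cv2.imwrite('pics/cb.png',b)
E
```

```text
(no output)
```

View pics/ca.png

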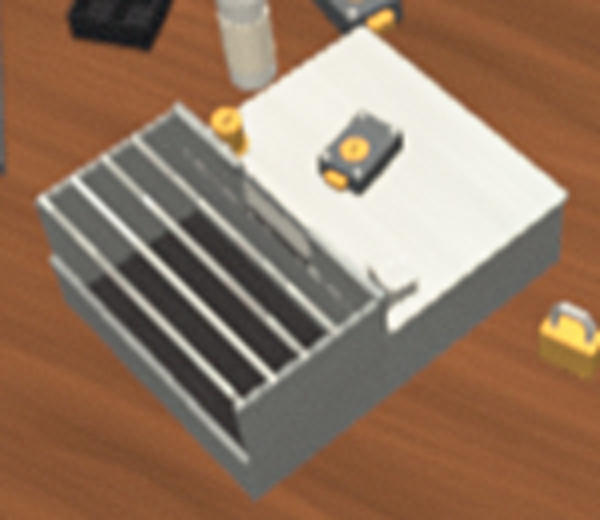

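View pics/cb.png

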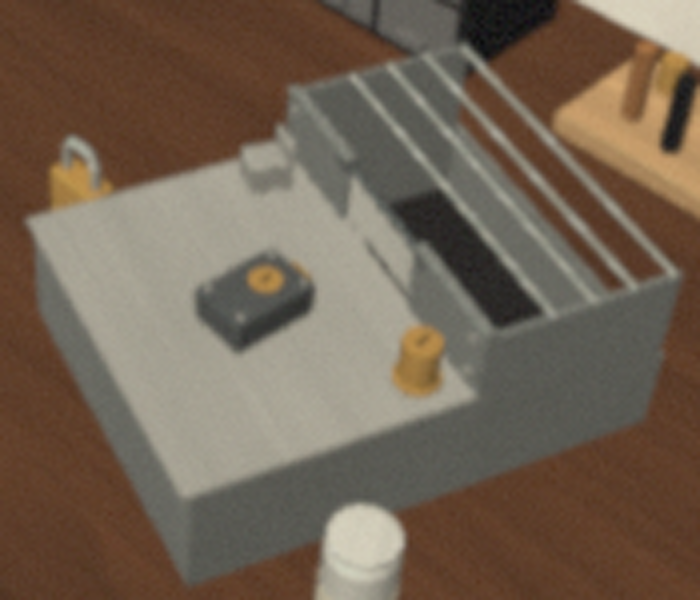

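The crops confirm it: the shelf lock has its bolt towards the flap (scene crop about 335,180). The barrel stands on one side of the mouth and the keeper on the other. Next I compute the poses.

```bash
cat >> h.py <<'E'
def A(u,v): return 200+u/4-.375,150+v/4-.375
def B(u,v): return 280+u/4-.375,150+v/4-.375
E
python3 - <<'E'
from h import *
s=old('scene');d=old('side')
p=lambda c,x,z:plane(c,*x,z)[:2]*1000
np.set_printoptions(precision=1,suppress=True)
sf=[p(s,A(365,28),.09),p(s,A(567,193),.09)]; sd=[p(d,B(190,497),.09),p(d,B(30,222),.09)]
print('rear corners',sf,sd)
P=(np.array(sf)+sd)/2; e=P[1]-P[0]; print('len',np.linalg.norm(e)); 
y=-e/np.linalg.norm(e) # sign check
# tub direction
tb=p(s,A(240,405),.14); m=P.mean(0)
x=np.array([y[1],-y[0]])
if (tb-m)@x<0: x=-x
y=np.array([-x[1],x[0]]); org=m+200*x
print('x',x,np.degrees(np.arctan2(x[1],x[0])),'org',org)
ch=lambda q:np.array([(q-org)@x,(q-org)@y])
print('check wall tops',ch(p(s,A(180,103),.14)),ch(p(s,A(38,200),.14)),ch(p(s,A(383,297),.14)),ch(p(s,A(240,405),.14)))
print('side',ch(p(d,B(478,398),.09)))
for c,q in((s,[A(360,110),A(404,137),A(363,182),A(321,154)]),(d,[B(197,293),B(270,252),B(313,285),B(238,325)])):
    Q=np.array([ch(p(c,i,.116)) for i in q]);print('lock',Q.tolist(),Q.mean(0),np.linalg.norm(np.diff(Q,axis=0),axis=1))
print('face',ch(p(s,A(354,149),.116)),ch(p(d,B(265,279),.116)))
print('barrel top',ch(p(s,A(229,120),.124)),ch(p(d,B(424,337),.124)),'keeper',ch(p(d,B(264,153),.124)))
E
```

```text
rear corners [array([ 385.5, -164.7]), array([470.3,  75.9])] [array([ 385.8, -168.3]), array([468.9,  74.1])]
len 255.68815340251982
x [ 0.9 -0.3] -19.173511726694123 org [ 616.5 -111.4]
check wall tops [  -7.  -133.2] [ 135.9 -131.6] [ -0.6 126.8] [137. 125.]
side [  -5.9 -131.6]
lock [[-121.59824773532132, -40.153338860071486], [-128.7807141487885, 7.191561724952096], [-73.12561032793617, 18.945148541900473], [-67.27278308922834, -26.973967070071076]] [-97.7 -10.2] [47.9 56.9 46.3]
lock [[-136.85627884200542, -3.380737633677345], [-78.02704424141795, 11.64544133947178], [-66.72575583234162, -26.214697392598094], [-125.46946018991459, -38.71458184540013]] [-101.8  -14.2] [60.7 39.5 60.1]
face [-90.4 -12. ] [-92.1  -9.2]
barrel top [ -31.7 -102.4] [ -30.1 -100. ] keeper [-41.9  93.1]
```

```bash
cat >> h.py <<'E'
from scipy.spatial.transform import Rotation as Ro
X=np.array([np.cos(np.radians(-19.2)),np.sin(np.radians(-19.2))]);Y=np.array([-X[1],X[0]]);ORG=np.array([616.5,-111.4])
def w(cx,cy): return ORG+cx*X+cy*Y
def ch(q): q=np.array(q)[:2]-ORG; return np.array([q@X,q@Y])
def st():
    s=ctrl.observe();R=Ro.from_euler('xyz',s['ee_rot']).as_matrix();p=s['eef_pos']*1000
    print('t',s['time'],'tcp',p.round(1),'ch',ch(p).round(1),'z',p[2].round(1),'F',np.round(s['ft_force'],1),'w',s['grip_width'],'q',np.round(s['qpos'],2),'xax',R[:,0].round(3),'zyaw in chute',np.degrees(np.arctan2(R[1,2],R[0,2]))+19.2)
    return s,R
E
python3 - <<'E'
from h import *
s,R=st()
for h in(90,-90):
    a=np.radians(-19.2+5.7+h);z=np.array([np.cos(a),np.sin(a),0]);x=np.array([0,0,-1.]);T=np.c_[x,np.cross(z,x),z]
    print(h,np.degrees(Ro.from_matrix(T@R.T).as_rotvec()))
t=w(-165,-18.5);print(t,t-s['eef_pos'][:2]*1000)
E
```

```text
t 0.1 tcp [267.3 673.5 230.5] ch [-587.9  626.4] z 230.5 F [ 0.1 -0.6  0.3] w 0.08561350769963931 q [-1.27  0.6  -0.    1.6   0.    0.94 -0.08] xax [-0.    -0.001 -1.   ] zyaw in chute 87.55636162525347
90 [ 0.07892079 -0.01622381  8.1436312 ]
-90 [-2.43723788e-02 -1.18559514e-01 -1.71856327e+02]
[454.59386595 -74.60796614] [ 187.28832393 -748.0854993 ]
```

```bash
python3 -m crank '[[29,22,-45,0,0,0,0],[29,44,-90,0,0,0,1],[29,66,-135,0,0,0,2],[29,88,-180,0,0,0,3],[29,110,-225,0,0,0,4],[29,132,-270,0,0,0,5],[29,154,-315,0,0,0,6],[29,170,-360,0,0,0,7],[29,180,-405,0,0,0,8.1],[29,190,-450,0,0,0,8.1],[29,195,-500,0,0,0,8.1],[29,195,-540,0,0,0,8.1]]'
python3 -m crank '[[29,-1,-40,0,0,0,0],[29,-2,-80,0,0,0,0],[29,-4,-120,0,0,0,0],[29,-6,-160,0,0,0,0],[29,-8,-208,0,0,0,0],[29,-8,-208,0,0,0,0],[29,-8,-208,-30,0,0,0],[29,-8,-208,-60,0,0,0],[29,-8,-208,-60,0,0,0],[29,-8,-208,-60,0,0,0]]'
python3 - <<'E'
from h import *
st();print(w(-165,-18.5));c=cap('wrist')['image'];s=cap('side')['image'][120:320,270:460]
cv2.imwrite('pics/w1.png',np.hstack([c[:,:420],cv2.resize(s,(380,400))]))
E
```

```text
time: 1.3
eef_pos: [0.4627, 0.131, 0.2312]
ee_rot: [-2.808, 1.57, -1.476]
ft_force: [1.2, -0.6, -0.1]
grip_width: 0.0244
time: 2.3
eef_pos: [0.4542, -0.0739, 0.1713]
ee_rot: [1.755, 1.569, 3.089]
ft_force: [-0.1, -0.2, 0.4]
grip_width: 0.0249
t 2.3 tcp [454.2 -73.9 171.3] ch [-165.6  -17.9] z 171.3 F [-0.1 -0.2  0.4] w 0.024856477190591347 q [ 0.02  0.38  0.03  2.25 -0.02  0.51  1.4 ] xax [-0.002  0.    -1.   ] zyaw in chute 95.67143748979444
[454.59386595 -74.60796614]
```

View pics/w1.png

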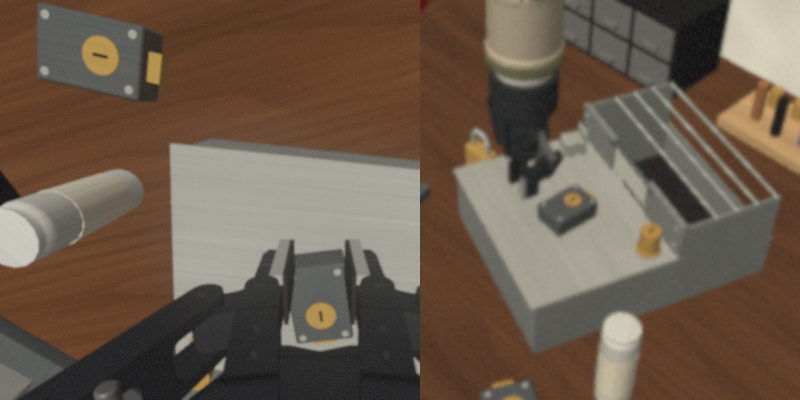

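Wrist view: the lock sits between and below the fingertips, its rear top edge at about (296..338, 252..265) and its bolt towards the image bottom. I check the rear edge by ray before lowering.

```bash
python3 - <<'E'
from h import *
c=old('wrist')
for q in((296,263),(341,258),(303,340),(352,335),(321,316),(338,272)): print(q,ch(plane(c,*q,.116)*1000).round(1))
print('TCP floor proj',proj(c,[[*(w(-165,-18)/1000),.171]]),proj(c,[[*(w(-154,-18)/1000),.1],[*(w(-165,-18)/1000),.09]]))
E
```

```text
(296, 263) [-132.1  -30.6]
(341, 258) [-139.     0.2]
(303, 340) [-68.  -20.4]
(352, 335) [-76.1  16. ]
(321, 316) [-90.6  -8.9]
(338, 272) [-128.    -0.6]
TCP floor proj [[318.53955854 258.3349306 ]] [[317.14187975 227.12743861]
 [318.62777075 208.57783016]]
```

```bash
python3 -m crank '[[29,0,0,-25,0,0,0],[29,0,0,-50,0,0,0],[29,0,0,-65,0,0,0],[29,0,0,-72,0,0,0],[29,0,0,-72,0,0,0],[29,10,-2,-72,0,0,0],[29,18,-4,-72,0,0,0],[29,24,-5,-72,0,0,0],[29,30,-6.5,-72,0,0,0],[29,36,-8,-72,0,0,0],[29,42,-9,-72,0,0,0],[29,42,-9,-72,0,0,0]]'
python3 - <<'E'
from h import *
st();c=cap('wrist')['image'];s=cap('side')['image'][120:320,270:460]
cv2.imwrite('pics/w2.png',np.hstack([c[:,120:520],cv2.resize(s,(400,400),interpolation=2)]))
E
```

```text
time: 3.6
eef_pos: [0.4977, -0.0834, 0.0993]
ee_rot: [-1.501, 1.569, -0.167]
ft_force: [0.3, -0.2, 0.6]
grip_width: 0.025
t 3.6 tcp [497.7 -83.4  99.3] ch [-121.4  -12.7] z 99.3 F [ 0.3 -0.2  0.6] w 0.024981726297865575 q [ 0.04  0.55  0.02  2.21 -0.02  0.38  1.41] xax [ 0.001 -0.    -1.   ] zyaw in chute 95.63721764142302
```

View pics/w2.png

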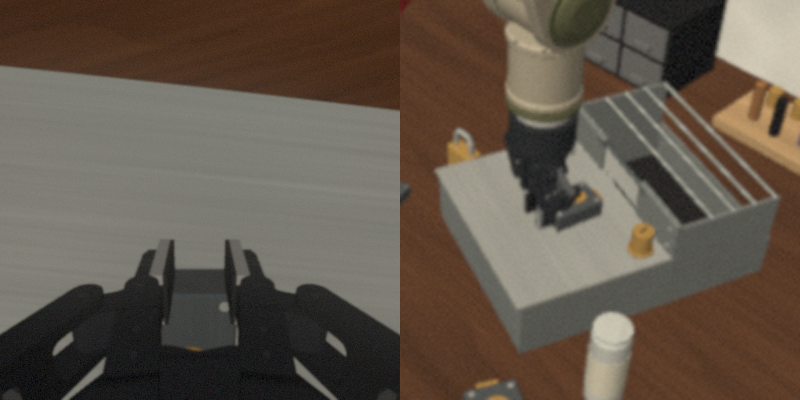

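```bash
python3 - <<'E'
from h import *
c=old('wrist');d=old('side')
for q in((285,293),(343,293),(344,307)): print(q,ch(plane(c,*q,.116)*1000).round(1))
im=d['image'][190:240,320:385];h=cv2.cvtColor(im,cv2.COLOR_BGR2HSV);m=cv2.inRange(h,(10,110,70),(30,255,255))
n,_,s,ct=cv2.connectedComponentsWithStats(m)
for i in range(1,n): u=ct[i]+[320,190];print(u,s[i,4],ch(plane(d,*u,.116)*1000).round(1),ch(plane(d,*u,.103)*1000).round(1))
E
```

```text
(285, 293) [-110.4  -27.2]
(343, 293) [-113.    -0.7]
(344, 307) [-105.6    0.7]
[355.42105263 218.42105263] 19 [-68.3 -15.9] [-61.3  -4.4]
[382.4516129 236.       ] 31 [-36.1 -96.8] [-28.6 -86.7]
```

```bash
python3 -m crank '[[29,6,-1,0,0,0,0],[29,13,-2.5,0,0,0,0],[29,20,-4,0,0,0,0],[29,27,-5.5,0,0,0,0],[29,34,-7,0,0,0,0],[29,41,-8,0,0,0,0],[29,47,-9.5,0,0,0,0],[29,53,-10.5,0,0,0,0],[29,59,-12,0,0,0,0],[29,64,-13,0,0,0,0],[29,68,-13.5,0,0,0,0],[29,68,-13.5,0,0,0,0]]'
python3 - <<'E'
from h import *
st();c=cap('wrist')['image'];s=cap('side')['image'][150:270,320:460];a=cap('scene')['image'][140:280,200:340]
r=lambda i:cv2.resize(i,(400,400),interpolation=2)
cv2.imwrite('pics/w3.png',np.hstack([r(a),r(s)]))
d=old('wrist');print(proj(d,[[*(w(-42,-12)/1000),.116]]))
E
```

```text
time: 4.9
eef_pos: [0.5654, -0.0968, 0.0993]
ee_rot: [-1.457, 1.57, -0.122]
ft_force: [-0.1, -0.0, -0.1]
grip_width: 0.0249
t 4.9 tcp [565.4 -96.8  99.3] ch [-53.1  -3. ] z 99.3 F [-0.1 -0.  -0.1] w 0.02488161119022972 q [ 0.06  0.6   0.02  2.06 -0.02  0.48  1.43] xax [ 0.001 -0.    -1.   ] zyaw in chute 95.65339792569767
[[296.95918901 294.23024895]]
```

View pics/w3.png

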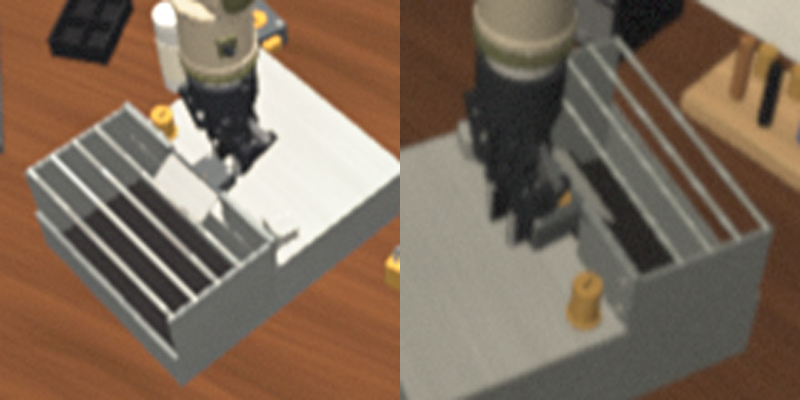

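The lock is in the mouth, the flap is swinging in and the bystanders are untouched. I continue the push until it tips.

```bash
python3 -m crank '[[29,6,-1.5,0,0,0,0],[29,12,-3.5,0,0,0,0],[29,18,-5,0,0,0,0],[29,24,-7,0,0,0,0],[29,28,-8.5,0,0,0,0],[29,31,-9,0,0,0,0],[29,31,-9,0,0,0,0],[29,31,-9,0,0,0,0]]'
python3 - <<'E'
from h import *
st();s=cap('side')['image'][150:270,320:460];a=cap('scene')['image'][140:280,200:340]
r=lambda i:cv2.resize(i,(400,400),interpolation=2)
cv2.imwrite('pics/w4.png',np.hstack([r(a),r(s)]))
E
```

```text
time: 5.85
eef_pos: [0.5955, -0.1056, 0.0992]
ee_rot: [-1.477, 1.571, -0.143]
ft_force: [-0.6, 0.5, -0.1]
grip_width: 0.0244
t 5.85 tcp [ 595.5 -105.6   99.2] ch [-21.8  -1.5] z 99.2 F [-0.6  0.5 -0.1] w 0.02443286639048916 q [ 0.07  0.63  0.02  1.99 -0.02  0.53  1.44] xax [ 0. -0. -1.] zyaw in chute 95.65950129616579
```

View pics/w4.png

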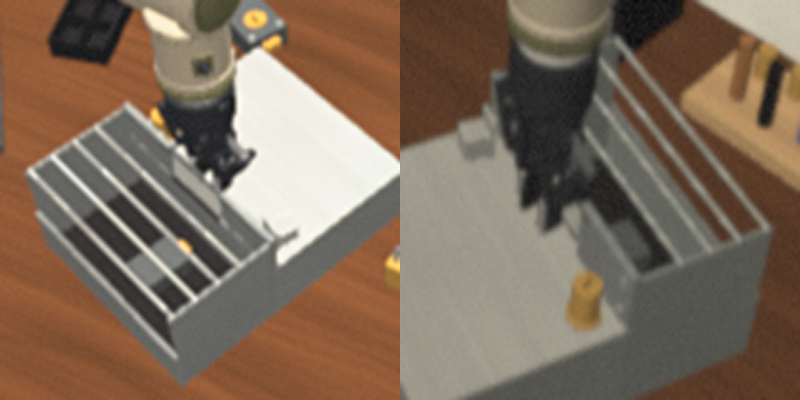

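The lock is in the tub (crop 160,258). I draw back and up.

```bash
python3 -m crank '[[29,-12,4,0,0,0,0],[29,-30,10,0,0,0,0],[29,-50,17,0,0,0,0],[29,-75,26,0,0,0,0],[29,-100,35,10,0,0,0],[29,-120,42,40,0,0,0],[29,-125,44,80,0,0,0],[29,-125,44,120,0,0,0],[29,-125,44,120,0,0,0],[29,-125,44,120,0,0,0],[29,-125,44,120,0,0,0],[29,-125,44,120,0,0,0]]'
python3 - <<'E'
from h import *
st();s=cap('side')['image'][150:270,320:460];a=cap('scene')['image'][140:280,200:340]
r=lambda i:cv2.resize(i,(400,400),interpolation=2)
cv2.imwrite('pics/w5.png',np.hstack([r(a),r(s)]))
E
```

```text
time: 7.15
eef_pos: [0.4695, -0.0615, 0.2181]
ee_rot: [1.796, 1.568, 3.131]
ft_force: [-0.5, 0.0, 0.2]
grip_width: 0.0251
t 7.15 tcp [469.5 -61.5 218.1] ch [-155.2   -1.2] z 218.1 F [-0.5  0.   0.2] w 0.025133559786588374 q [-0.02  0.32  0.04  2.17 -0.02  0.65  1.37] xax [-0.002  0.    -1.   ] zyaw in chute 95.66585490620616
```

View pics/w5.png

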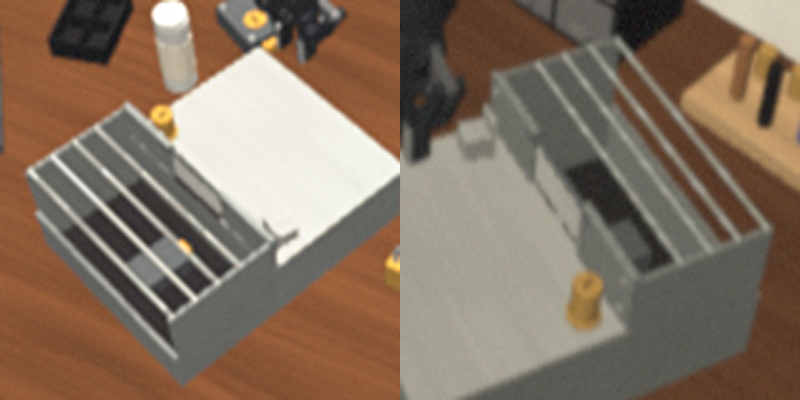

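The flap hangs as in the first picture, the lock lies in the tub, and the barrel and keeper stand where they were. I hand the job in.

```bash
python3 - <<'E'
from h import *
a=cv2.imread('pics/side0.png');b=cap('side')['image']
print('flap diff',cv2.absdiff(a,b)[195:225,366:384].mean(),'barrel diff',cv2.absdiff(a,b)[228:252,376:394].mean())
print(ctrl.sign_off())
E
```

```text
flap diff 3.891358024691358 barrel diff 1.7229938271604939
the job is handed in; nothing more can be done
None
```

I pushed the middle-sized lock case along the shelf with two fingertips, steering it towards the middle of the mouth, until it went through the flap and dropped into the tub. I then drew the arm back and up, and handed the job in at about 7 s.

- **Lock and flap:** in the last pictures the lock lies in the tub and the flap hangs as it did in the first picture. A side-view comparison with the start showed a mean flap difference of 3.9 grey levels.
- **Bystanders:** the barrel and keeper look unmoved (barrel difference 1.7 grey levels). I saw no movement in the other things on the bench, but I did not measure them.
- **Forces and contact:** the wrist force stayed near zero at every reading, and the robot ended clear of everything.

No check failed or disagreed.

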